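# Ready the shrimp feeding corner

### The job

Get the shrimp feeding corner ready: set the green feeding dish upright and centred on the small white pad on top of the slender glass stem, and lay the steel tweezers lengthwise across both uprights of the white ceramic rest, between its little end lips, with the tips still curving upward and clear of the plank. Leave the round hide and the food jar where they stand.

Things in the scene. Friction and masses are not known exactly. Their poses are not given: they have to be found in the camera images.
- dish: green plastic feeding dish, round and open, 62 mm outside diameter at its upright rim band (from 8 to 24 mm above its underside), 24 mm high, wall 3 mm, tapering below to a flat foot of 46 mm diameter; about 50 g. Origin: centre of its underside, z up out of the dish. Stands on the plank (plank top is 20 mm above the table) at the start.
- stem_top (a point): centre of the top face of the white round pad (32 mm diameter, flat) on a slender glass stem (10 mm thick, grey foot disc 64 mm diameter). The pad top is 120 mm above the plank, 140 mm above the table. Fixed, z up.
- tweezers: steel curved tweezers, rigid, 180 mm long, about 50 g, lying on the plank. Origin: mid-length, on the underside; x lengthwise to the tips, z up. Two blades on edge side by side, 10 mm high; the middle 52 mm is parallel, 17 mm across y (grip here, near the centre of mass), narrowing to 9 mm at the back end; the tips curve up to 28 mm above the underside at x = +90 mm.
- rest_top (a point): middle of the fixed white ceramic tweezers rest, level with its uprights' tops: 45 mm above the plank, 65 mm above the table. x: the line along which tweezers lie (either way round); z up. Base plate 92 x 58 x 8 mm; two walls at x = -36 and +36 mm, 10 mm thick, 58 mm wide in y, with a lip 6 mm high, 5 mm wide at both y ends (48 mm free between lips).
- hide: round terracotta shrimp hide, dome 76 mm diameter, 48 mm high, on the plank's right end; bystander. Origin: centre of its underside.
- jar: food jar with orange cap, 44 mm diameter, 65 mm high, on the plank near the tank; bystander. Origin: centre of its underside.
There are look-alikes about, which are no part of the job. Several things have the shape of the dish; the one meant has the colours described above.

How it is judged:
At the end, for the whole second after the job is handed in: At rest: dish upright (7 deg), centre within 12 mm of the pad's centre, standing on it. Tweezers on both uprights, tips up (8 deg), lengthwise within 17 deg of the rest (either way round), their middle within 30 mm lengthwise and 20 mm sideways of the rest's middle (horizontal distance between dish and stem_top below 0.012 m and z of dish in the frame of stem_top between -0.004 and 0.005 m and angle between dish's own z axis and vertical below 0.12 rad and linear speed of each of dish, tweezers below 0.02 m/s and x of tweezers in the frame of rest_top between -0.03 and 0.03 m and y of tweezers in the frame of rest_top between -0.02 and 0.02 m and z of tweezers in the frame of rest_top between -0.004 and 0.005 m and angle between the x axis of tweezers and the x axis of rest_top, either way round below 0.3 rad and angle between tweezers's own z axis and vertical below 0.15 rad); the robot touches nothing.
It fails at once if the hide is shifted by more than 25 mm (distance of hide from where it was at the start of the episode above 0.025 m).
It fails at once if the food jar is shifted by more than 25 mm (distance of jar from where it was at the start of the episode above 0.025 m).
It also fails if it takes over 64 s, if anything falls off the work surface, if the arm or the gripper's body presses on something with over 40 N, if the wrist force passes 120 N, or if a joint passes its speed limit or range.

### The arm

A 6-joint arm with a two-finger parallel gripper is mounted at the origin on the work surface. World frame = base frame: x ahead of the robot, y to its left, z up, the work surface at z = 0. Lengths are in m, angles in rad, forces in N, time in s.
With the tool pointing down it reaches from about 0.375 to 0.975 m from the base axis. Payload 3.8 kg.
Tool frame: the origin (TCP) lies at the very end of the fingers, on their centre line; the grasp point (between the pads) lies arm.hold_point_z behind it (arm.hold_point_z is the distance from the TCP to the grasp point, in m); z points along the fingers, y is the line along which they close (so a half turn about z gives the same grasp; the last joint's range is limited). The gripper opens to 88 mm and grips with 3 to 60 N. Pads are 18 mm wide; open, the fingers measure 123 mm over their backs; the gripper's body (75 mm by 187 mm) begins 45 mm behind the grasp point.
Start: joints at [1.215, 0.264, 1.604, -0, 1.274, -0.037], TCP at [0.212, 0.641, 0.239] pointing down, gripper open.
Joint ranges: [-2.63, 2.63], [-0.94, 2.18], [0.31, 2.57], [-1.31, 4.45], [0, 2.66], [-2.55, 2.55]. Speed limits (rad/s): [2.57, 2.57, 3.14, 3.14, 3.14, 3.14].

### API

Orientations are given as a 3x3 rotation matrix whose columns are the frame's x, y, z axes.
In Python, from rig import arm gives the robot as it stands.
- The arm moves only by the tool send_rows, never from a script. Its arguments are lists of equal length, an entry for each row: "dp": the shift along the tool's x, y, z normalised to -1 to 1, where 1 is 0.03 m, a list of three; "spin": the turn about the tool's z normalised to -1 to 1, where 1 is 4 degrees. In form: {"dp": [[dx, dy, dz], ...], "spin": [spin, ...]}. A call has 1 to 12 rows; each row shifts and turns the commanded pose from where the row before left it, along the tool's axes as they then stand; what a row does not reach is not made up. A row lasts 1/10 s, in which the tool goes at most 50 mm and 8.59 degrees, less where a joint would pass 70% of its speed; a pose out of reach is approached as far as the arm can. A call with a number of a shift or a turn outside -1 to 1 is refused whole. A call with a gripper value outside its range is refused whole. "gripper" is the opening, from 0 (shut) to 1 (fully open), set as the call begins (left out, the last holds). The fingers move at their own pace and stop on an object; "newtons" is the grip in N (left out, the last holds). Time passes only in rows, so rows that do not move let the fingers close. It gives the time, the measured TCP pose, the force, the opening and the grip force at its end, in the units of the state.
- arm.state(): the state, without advancing time (a new reading comes with each control period).
- arm.snapshot(name): name is "scene" or "top" or "wrist"; returns a dict with "frame" (400x640x3 uint8, red, green, blue), "fov_y" (degrees; the focal length in pixels is half the picture's height over the tangent of half this angle, whatever the lens; pixels are square), "cx", "cy" (the principal point, pixels), "world_to_cam" (4x4, takes a point from world to camera coordinates). Camera axes: x right, y up, looking along -z (the intrinsics and any distortion apply to the point x, -y, -z); pixel columns grow to the right and rows downward; lengths in m; the calibration is good to about 2 mm. A picture is of the moment at which its call begins. There is no depth.
- arm.sign_off(): hands the job in; it is judged then, once.
The state is a dict: "time_s": time; "joint_pos": joint angles; "qvel": joint speeds; "joint_torque": joint torques, N m; "position": TCP position; "orientation": TCP orientation; "contact_force": force on the tool from outside, world axes, zero at the start; "torque": the same for the moment, N m; "grip_width": finger opening in m; "grasp_force": force on a finger pad.
Only numpy, scipy, OpenCV 4.12 (cv2) and the standard library are available. Lean on these libraries where they do the work, as an engineer would, in place of code of your own. Each camera call takes 0.05 s, during which the arm holds its last target. There are 200 camera calls.

## Working session

There is one attempt and no reset: what is moved stays moved. The work goes in short steps, Python scripts to look and compute and a tool call to move; the robot and the scene stay as the last step left them, time stands still between calls to the robot, and variables do not carry over. Pictures are saved under pics/ and viewed, at most 12 in all, crops included, and the job is handed in when it is done.

Besides the shell and the picture viewer there is one more tool, called after ">>>" in YAML: its name, and indented under it one key for each argument. send_rows: Moves the arm, as the interface text tells. Its arguments: {"type":"object","properties":{"dp":{"type":"array"},"spin":{"type":"array"},"gripper":{"type":"number"},"newtons":{"type":"number"}},"required":["dp","spin"]}

```bash
mkdir -p pics; ls
cat > h.py <<'E'
import numpy as np, cv2, json
from rig import arm
def snap(n,f=None):
    s=arm.snapshot(n)
    if f: cv2.imwrite(f,cv2.cvtColor(s["frame"],cv2.COLOR_RGB2BGR))
    return s
def foc(s): return s["frame"].shape[0]/2/np.tan(np.radians(s["fov_y"])/2)
def proj(s,P):
    P=np.atleast_2d(P); W=np.array(s["world_to_cam"]); c=P@W[:3,:3].T+W[:3,3]; f=foc(s)
    return np.c_[s["cx"]+f*c[:,0]/-c[:,2], s["cy"]-f*c[:,1]/-c[:,2]]
def unproj(s,uv,z):
    uv=np.atleast_2d(uv).astype(float); W=np.array(s["world_to_cam"]); f=foc(s)
    d=np.c_[(uv[:,0]-s["cx"])/f,-(uv[:,1]-s["cy"])/f,-np.ones(len(uv))]@W[:3,:3]
    o=-W[:3,:3].T@W[:3,3]
    return o+d*((z-o[2])/d[:,2])[:,None]
E
python3 - <<'E'
from h import *
for n in("top","scene"):
    s=snap(n,f"pics/{n}0.png"); print(n,s["fov_y"],s["cx"],s["cy"],[k for k in s], np.round(s["world_to_cam"],3).tolist())
st=arm.state(); print(arm.hold_point_z, st)
E
```

```text
pics
top 57.36404377415809 323.2058049518981 204.4116176429316 ['frame', 'fov_y', 'cx', 'cy', 'world_to_cam'] [[0.022, -1.0, -0.022, -0.041], [0.997, 0.02, 0.068, -0.477], [-0.068, -0.023, 0.997, -1.279], [0.0, 0.0, 0.0, 1.0]]
scene 53.25770902311187 320.7733900012341 198.20958424303606 ['frame', 'fov_y', 'cx', 'cy', 'world_to_cam'] [[0.421, 0.907, -0.019, -0.153], [-0.6, 0.295, 0.744, 0.203], [0.68, -0.302, 0.668, -1.449], [0.0, 0.0, 0.0, 1.0]]
0.0187 {'time_s': 0.1, 'joint_pos': array([ 1.21508407e+00,  2.64640712e-01,  1.60519260e+00, -2.28690067e-05,
        1.27372329e+00, -3.69136222e-02]), 'qvel': array([-0.00019269,  0.00016708, -0.00442202,  0.00041924, -0.00149954,
       -0.00054643]), 'joint_torque': array([-2.38453604e-04, -5.03617859e+01, -3.58070469e+01,  7.30295805e-02,
        2.34610133e-02, -7.30291799e-05]), 'position': array([0.21136097, 0.64039296, 0.23756174]), 'orientation': array([[-9.49614731e-01,  3.13418923e-01, -6.63459622e-04],
       [ 3.13419622e-01,  9.49612933e-01, -1.84861005e-03],
       [ 5.06404677e-05, -1.96340860e-03, -9.99998071e-01]]), 'contact_force': array([0.10440932, 0.64687475, 0.386836  ]), 'torque': array([0.00605616, 0.0436973 , 0.04323713]), 'grasp_force': 0.0, 'grip_width': 0.08792072483164763}
```

View pics/top0.png

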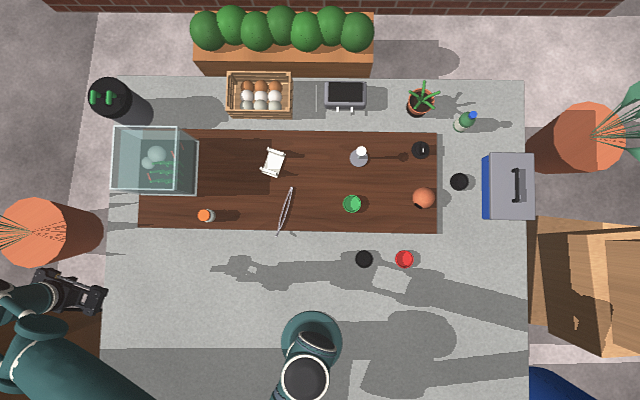

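View pics/scene0.png

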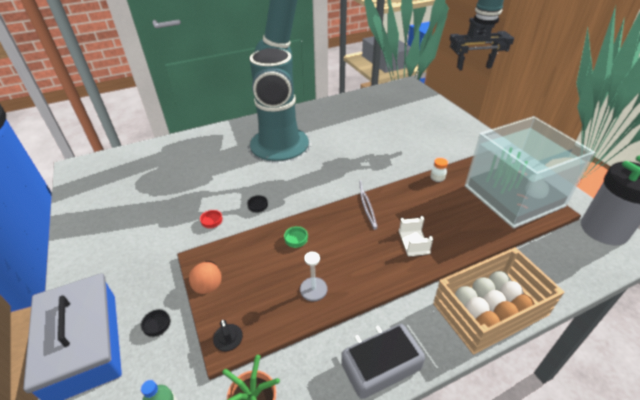

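The top view shows the green dish at (352,203), white pad at (361,152), rest at (272,161), tweezers from about (292,188) to (279,235), hide at (424,198) and jar at (206,215). The scene view agrees: dish (295,237), pad (312,258), rest (414,235), tweezers (368,205).

Run:
```python
from h import *
from scipy import ndimage as nd
t=snap("top"); c=snap("scene")
def cen(s,m,uv,r=25):
    l,n=nd.label(m); best=None
    for i in range(1,n+1):
        y,x=np.where(l==i)
        d=np.hypot(x.mean()-uv[0],y.mean()-uv[1])
        if len(x)>15 and d<r and (best is None or len(x)>best[2]): best=((x.min()+x.max())/2,(y.min()+y.max())/2,len(x),x.mean(),y.mean(),(x.min(),x.max(),y.min(),y.max()))
    return best
for n,s,dish,pad in(("top",t,(352,203),(361,152)),("scene",c,(295,237),(312,258))):
    f=s["frame"].astype(int); R,G,B=f[...,0],f[...,1],f[...,2]
    b=cen(s,(G>R+40)&(G>B+25),dish); print(n,"dish",b,unproj(s,b[:2],0.044).round(4))
    b=cen(s,(f.min(2)>200),pad); print("pad",b, unproj(s,b[:2],0.14).round(4))
print("jar",unproj(t,(206,215),.085).round(3),"hide",unproj(t,(424,198),.05).round(3))
A=cv2.resize(t["frame"][130:245,250:370],None,fx=4.5,fy=4.5,interpolation=cv2.INTER_CUBIC)
B=cv2.resize(c["frame"][170:270,340:450],None,fx=2.3,fy=2.3,interpolation=cv2.INTER_CUBIC)
im=np.zeros((518,800,3),np.uint8); im[:A.shape[0],:A.shape[1]]=A; im[:B.shape[0],545:545+B.shape[1]]=B
cv2.imwrite("pics/crop.png",im[...,::-1]); print(A.shape,B.shape)
```

```text
top dish (np.float64(351.5), np.float64(203.5), 251, np.float64(351.54581673306774), np.float64(203.39442231075697), (np.int64(343), np.int64(360), np.int64(195), np.int64(212))) [[ 0.4808 -0.1295  0.044 ]]
pad (np.float64(360.5), np.float64(150.5), 79, np.float64(360.75949367088606), np.float64(150.67088607594937), (np.int64(356), np.int64(365), np.int64(146), np.int64(155))) [[ 0.6459 -0.1505  0.14  ]]
scene dish (np.float64(295.5), np.float64(237.0), 392, np.float64(295.55357142857144), np.float64(236.35204081632654), (np.int64(284), np.int64(307), np.int64(227), np.int64(247))) [[ 0.4964 -0.1335  0.044 ]]
pad (np.float64(312.0), np.float64(258.0), 152, np.float64(311.82236842105266), np.float64(257.69736842105266), (np.int64(305), np.int64(319), np.int64(252), np.int64(264))) [[ 0.6533 -0.1526  0.14  ]]
jar [[0.429 0.361 0.085]] hide [[ 0.504 -0.377  0.05 ]]
(518, 540, 3) (230, 253, 3)
```

View pics/crop.png

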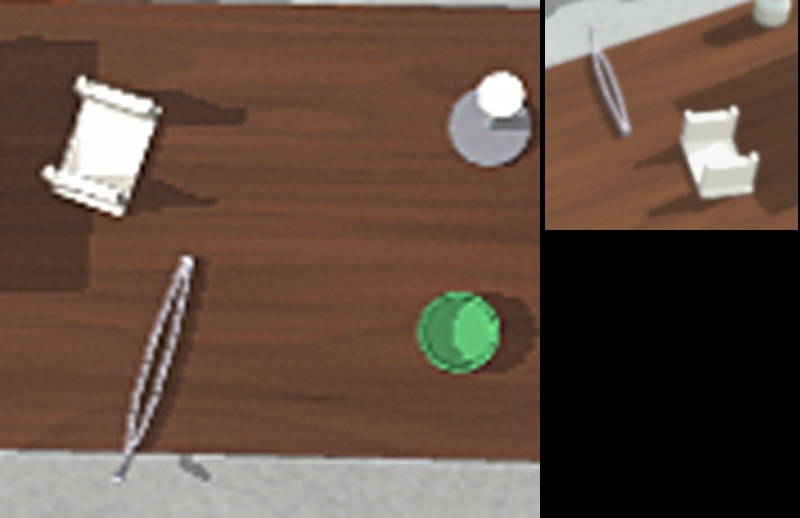

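The crop shows the tweezers running from the back end (292,188) to the tips (276,236), with the tips toward the robot. The rest walls are at (276,152) and (269,172). Both lie along roughly the tool's present x axis.

```bash
cat >> h.py <<'E'
def go(target,n=None,yaw=None):
    "print rows (tool axes, units) needed to reach target; assumes fixed orientation unless yaw(deg about world z of tool x)"
    s=arm.state(); R=np.array(s["orientation"]); d=R.T@(np.array(target)-s["position"])/0.03
    a=np.degrees(np.arctan2(R[1,0],R[0,0])); out="total units %s, min rows %.2f, yaw now %.2f"%(d.round(3),np.abs(d).max(),a)
    if yaw is not None: out+=" spin units %.3f"%(-((yaw-a+90)%180-90)/4)
    print(out)
E
python3 - <<'E'
from h import *
t=snap("top")
px=lambda a:np.array(a)/4.5+[250,130]
b=unproj(t,px([188,260]),.03)[0]; tip=unproj(t,px([118,478]),.046)[0]
print("tw",b.round(4),tip.round(4),np.linalg.norm((tip-b)[:2]),np.degrees(np.arctan2(*(tip-b)[1::-1])),((b+tip)/2).round(4))
u=unproj(t,px([118,97]),.067)[0]; l=unproj(t,px([85,190]),.067)[0]
print("rest",((u+l)/2).round(4),np.linalg.norm(u-l),np.degrees(np.arctan2(*(l-u)[1::-1])))
m=(b+tip)/2; go([m[0],m[1],.24])
E
```

```text
tw [0.5331 0.0806 0.03  ] [0.3623 0.1279 0.046 ] 0.17718630246782965 164.5145962450485 [0.4477 0.1042 0.038 ]
rest [0.6172 0.1452 0.067 ] 0.07583551200209562 162.30540207108436
total units [-13.083 -14.512  -0.049], min rows 14.51, yaw now 161.73
```

>>> send_rows:
  dp:
    - [-0.82,-0.91,0]
    - [-0.82,-0.91,0]
    - [-0.82,-0.91,0]
    - [-0.82,-0.91,0]
    - [-0.82,-0.91,0]
    - [-0.82,-0.91,0]
    - [-0.82,-0.91,0]
    - [-0.82,-0.91,0]
    - [-0.82,-0.91,0]
    - [-0.82,-0.91,0]
    - [-0.82,-0.91,0]
    - [-0.82,-0.91,0]
  spin: [0,0,0,0,0,0,0,0,0,0,0,0]

```text
time_s: 1.45
position: [0.3895, 0.236, 0.2389]
orientation: [[-0.95, 0.313, 0.001], [0.313, 0.95, 0.0], [-0.0, 0.0, -1.0]]
contact_force: [0.2, -0.4, 0.4]
grip_width: 0.0882
grasp_force: 0.0
```

>>> send_rows:
  dp:
    - [-0.82,-0.91,0]
    - [-0.82,-0.91,0]
    - [-0.82,-0.91,0]
    - [-0.82,-0.91,0]
    - [0,0,0]
    - [0,0,0]
  spin: [0,0,0,0,0,0]

```text
time_s: 2.05
position: [0.4484, 0.1023, 0.2387]
orientation: [[-0.949, 0.316, -0.0], [0.316, 0.949, 0.001], [0.001, 0.0, -1.0]]
contact_force: [-0.7, -0.2, -0.1]
grip_width: 0.0883
grasp_force: 0.0
```

Run:
```python
from h import *
s=snap("wrist","pics/w1.png"); print(s["fov_y"],np.round(s["world_to_cam"],3).tolist(),arm.state()["position"],arm.state()["time_s"])
go([.4477,.1042,.24],yaw=164.5)
print(proj(s,[[.5331,.0806,.03],[.3623,.1279,.046],[.617,.145,.067]]).round(1))
```

```text
65.20208165242894 [[0.315, 0.949, 0.0, -0.239], [-0.915, 0.304, -0.264, 0.415], [-0.251, 0.083, 0.964, -0.285], [0.0, 0.0, 0.0, 1.0]] [0.44816072 0.10305036 0.23860467] 2.1
total units [ 0.027  0.032 -0.046], min rows 0.05, yaw now 161.68 spin units -0.705
[[328.6 245.8]
 [320.8  92.8]
 [404.1 305.9]]
```

View pics/w1.png

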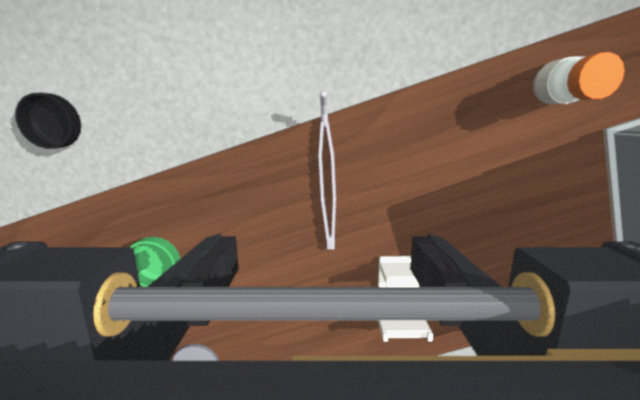

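Wrist view: tips at (322.5,93), back end at (331,246). Predicted (320.8,92.8) and (328.6,245.8), so the two cameras agree to about 1–2 mm.

Run:
```python
from h import *
s=snap("wrist")
b=unproj(s,[331,246],.028)[0]; t=unproj(s,[322.7,94],.046)[0]
# fit blade mask mid part
f=s["frame"].astype(int); m=(f.min(2)>130)&(np.abs(f[...,0]-f[...,2])<40)
m[:130]=0;m[240:]=0;m[:,:305]=0;m[:,348:]=0
y=np.unique(np.where(m)[0]); cs=[(np.where(m[r])[0].min()+np.where(m[r])[0].max())/2 for r in y]; ws=[np.ptp(np.where(m[r])[0]) for r in y]
p=np.polyfit(y,cs,1); print(p, ws[::10])
q=unproj(s,[[np.polyval(p,140),140],[np.polyval(p,230),230]],.03); print(q.round(4),np.degrees(np.arctan2(*(q[0]-q[1])[1::-1])))
print(b,t,np.linalg.norm((b-t)[:2]),np.degrees(np.arctan2(*(t-b)[1::-1])))
mid=(b+t)/2; print(mid); go([mid[0],mid[1],.06],yaw=163.5);go([mid[0],mid[1],.022])
```

```text
[4.77402340e-02 3.18005563e+02] [np.int64(9), np.int64(11), np.int64(14), np.int64(15), np.int64(15), np.int64(15), np.int64(14), np.int64(15), np.int64(12), np.int64(11), np.int64(10)]
[[0.4098 0.1169 0.03  ]
 [0.5133 0.0883 0.03  ]] 164.54342951023645
[0.53486097 0.08397703 0.028     ] [0.36369155 0.12994021 0.046     ] 0.17723313235273272 164.96924916774114
[0.44927626 0.10695862 0.037     ]
total units [-0.007  0.121  5.953], min rows 5.95, yaw now 161.75 spin units -0.436
total units [-0.008  0.12   7.22 ], min rows 7.22, yaw now 161.75
```

>>> send_rows:
  dp:
    - [0,0.1,0]
    - [0,0,1]
    - [0,0,1]
    - [0,0,1]
    - [0,0,1]
    - [0,0,1]
    - [0,0,1]
    - [0,0,0.5]
    - [0,0,0.4]
    - [0,0,0.2]
    - [0,0,0]
    - [0,0,0]
  spin: [-0.7,0,0,0,0,0,0,0,0,0,0,0]

```text
time_s: 3.35
position: [0.4501, 0.1061, 0.0265]
orientation: [[-0.964, 0.266, 0.001], [0.266, 0.964, 0.0], [-0.001, 0.001, -1.0]]
contact_force: [0.2, 0.3, -0.0]
grip_width: 0.088
grasp_force: 0.0
```

Run:
```python
from h import *
go([.449,.1062,.022],yaw=164.6)
s=snap("wrist","pics/w2.png")
```

```text
total units [ 0.036 -0.006  0.149], min rows 0.15, yaw now 164.56 spin units -0.010
```

View pics/w2.png

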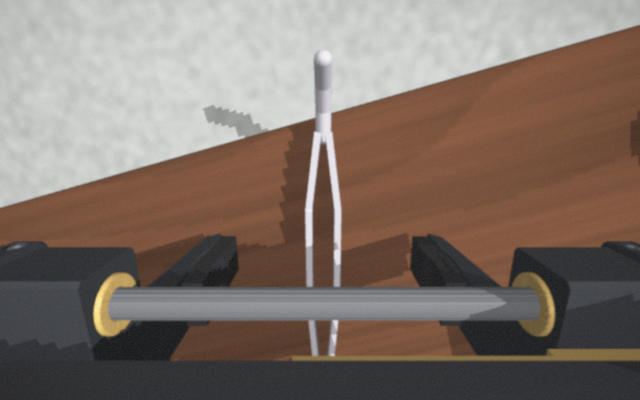

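The tweezers run straight between the fingers (centre column ~323), with the start of the parallel part at (323,210).

>>> send_rows:
  dp:
    - [0,0,0.13]
    - [0,0,0]
  spin: [0,0]

```text
time_s: 3.6
position: [0.4496, 0.1056, 0.022]
orientation: [[-0.964, 0.267, 0.001], [0.267, 0.964, 0.0], [-0.001, 0.0, -1.0]]
contact_force: [0.4, 0.5, 0.1]
grip_width: 0.0882
grasp_force: 0.0
```

Run:
```python
from h import *
s=snap("wrist"); st=arm.state(); R=st["orientation"]; p=st["position"]; print(p,st["contact_force"])
for x in(.026,0,-.026,.09): print(x,proj(s,p+R@[x,0,0]+[0,0,.03-p[2]+(.016 if x>.05 else 0)]).round(1))
```

```text
[0.44949666 0.10562284 0.0220193 ] [ 0.63732939 -0.2887192  -0.84411591]
0.026 [[323.4 209.6]]
0 [[323.4 260.9]]
-0.026 [[323.4 307.6]]
0.09 [[323.5  52.7]]
```

>>> send_rows:
  dp:
    - [0,0,0]
    - [0,0,0]
    - [0,0,0]
    - [0,0,0]
    - [0,0,0]
    - [0,0,0]
    - [0,0,0]
    - [0,0,0]
  spin: [0,0,0,0,0,0,0,0]
  gripper: 0.1
  newtons: 25

```text
time_s: 4.45
position: [0.4494, 0.1057, 0.0218]
orientation: [[-0.964, 0.267, 0.0], [0.267, 0.964, 0.0], [0.0, 0.0, -1.0]]
contact_force: [0.4, 0.3, 0.2]
grip_width: 0.0263
grasp_force: 0.0
```

>>> send_rows:
  dp:
    - [0,0,-0.5]
    - [0,0,-1]
    - [0,0,-1]
    - [0,0,-1]
    - [0,0,-0.5]
  spin: [0,0,0,0,0]

```text
time_s: 4.95
position: [0.4509, 0.106, 0.1447]
orientation: [[-0.964, 0.267, 0.004], [0.267, 0.964, 0.001], [-0.004, 0.002, -1.0]]
contact_force: [-0.4, -0.1, -0.1]
grip_width: 0.0091
grasp_force: 0.0
```

Run:
```python
from h import *
t=snap("top"); c=snap("scene"); st=arm.state(); print(st["position"],st["time_s"])
go([.6172,.1452,.142],yaw=162.3)
# rest from the scene view: model points with current pose estimate
a=np.radians(162.3-180); R=np.array([[np.cos(a),-np.sin(a)],[np.sin(a),np.cos(a)]])
P=np.array([[sx*.036,sy*.0265,.071] for sx in(1,-1) for sy in(1,-1)])
W=P.copy(); W[:,:2]=P[:,:2]@R.T+[.6172,.1452]
im=[]
for s,(x0,y0) in((t,(240,130)),(c,(380,200))):
    k=8; A=cv2.resize(s["frame"][y0:y0+70,x0:x0+48],None,fx=k,fy=k,interpolation=cv2.INTER_CUBIC)
    for q in proj(s,W): cv2.circle(A,tuple(((q-[x0,y0]+.5)*k).astype(int).tolist()),3,(255,0,0),-1)
    im.append(A)
cv2.imwrite("pics/rest.png",np.hstack(im)[...,::-1])
```

```text
[0.45154614 0.10608327 0.14463211] 5.05
total units [-4.974  2.729  0.121], min rows 4.97, yaw now 164.53 spin units 0.559
```

View pics/rest.png

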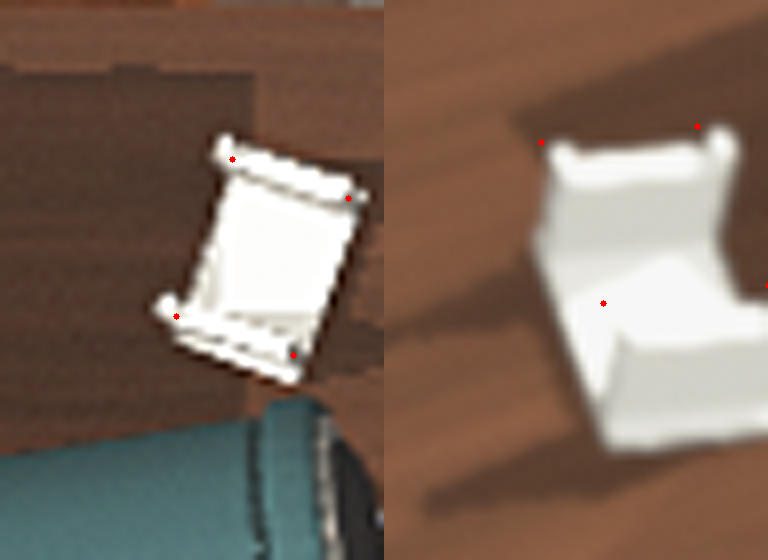

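The fingers were still closing when I lifted (width 9 mm, no force), so the tweezers stayed behind. I'll move to where the wrist camera sees tweezers, rest, pad and dish together.

Run:
```python
from h import *
go([.62,.03,.27])
```

```text
total units [-6.11  -0.936 -4.149], min rows 6.11, yaw now 164.53
```

>>> send_rows:
  dp:
    - [-0.5,-0.1,-1]
    - [-0.6,-0.1,-1]
    - [-1,-0.15,-1]
    - [-1,-0.15,-0.5]
    - [-1,-0.15,-0.4]
    - [-1,-0.15,-0.2]
    - [-1,-0.14,0]
    - [0,0,0]
    - [0,0,0]
  spin: [0,0,0,0,0,0,0,0,0]
  gripper: 0.6

```text
time_s: 5.95
position: [0.6176, 0.0295, 0.2625]
orientation: [[-0.964, 0.267, -0.004], [0.267, 0.964, 0.0], [0.004, -0.001, -1.0]]
contact_force: [0.2, 0.8, -0.1]
grip_width: 0.053
grasp_force: 0.0
```

Run:
```python
from h import *
s=snap("wrist","pics/w3.png"); print(arm.state()["position"],arm.state()["time_s"])
print(proj(s,[[.617,.145,.065],[.649,-.15,.14],[.485,-.13,.044],[.449,.106,.03]]).round(1))
```

```text
[0.6170918  0.02980884 0.26280059] 6.0
[[425.6 150.1]
 [151.1 274.2]
 [154.   99.3]
 [350.6   4.6]]
```

View pics/w3.png

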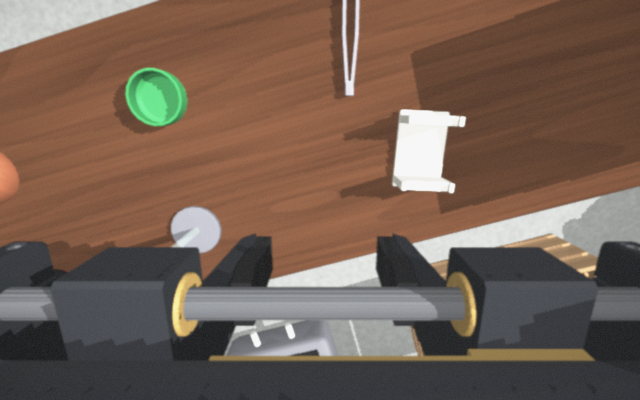

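Run:
```python
from h import *
from scipy.optimize import least_squares
from scipy import ndimage as nd
s=snap("wrist"); f=s["frame"].astype(int); R,G,B=f[...,0],f[...,1],f[...,2]
print("back end",unproj(s,[349.5,95],.028).round(4),"blade row 40",unproj(s,[350.5,40],.03).round(4))
m=(G>R+40)&(G>B+25); l,n=nd.label(m); k=l[97,155]; y,x=np.where(l==k); print("dish box",x.min(),x.max(),y.min(),y.max())
# dish: fit silhouette bbox of rim circle + foot
def dishpts(c):
    a=np.linspace(0,2*np.pi,72); o=[]
    for r,z in((.031,.044),(.031,.028),(.023,.02)): o.append(np.c_[c[0]+r*np.cos(a),c[1]+r*np.sin(a),0*a+z])
    return proj(s,np.vstack(o))
bb=np.array([x.min(),x.max()+1,y.min(),y.max()+1])-.5
r=least_squares(lambda c:np.r_[dishpts(c).min(0),dishpts(c).max(0)]-bb[[0,2,1,3]],[.485,-.13]); print("dish",r.x.round(4),r.fun.round(1))
# rest silhouette mask -> IoU-like fit of ends
m=(f.min(2)>185); l,n=nd.label(m); k=l[150,420]; mk=(l==k); y,x=np.where(mk); print("rest box",x.min(),x.max(),y.min(),y.max(),len(x))
def boxes(q):
    c,sn=np.cos(q[2]),np.sin(q[2]); out=[]
    def bx(x0,x1,y0,y1,z0,z1):
        P=np.array([[a,b,z] for a in(x0,x1) for b in(y0,y1) for z in(z0,z1)])
        P[:,:2]=P[:,:2]@np.array([[c,sn],[-sn,c]])+q[:2]; out.append(proj(s,P))
    bx(-.046,.046,-.029,.029,.02,.028)
    for sx in(-1,1):
        bx(sx*.036-.005,sx*.036+.005,-.029,.029,.028,.065)
        for sy in(-1,1): bx(sx*.036-.005,sx*.036+.005,sy*.0265-.0025,sy*.0265+.0025,.065,.071)
    return out
mask0=(f.min(2)>120)&(np.abs(R-B)<35); mask0[:100]=0;mask0[200:]=0;mask0[:,:380]=0;mask0[:,480:]=0
l,n=nd.label(mask0); mask0=(l==l[150,420])
mask0=nd.binary_fill_holes(mask0)
D=cv2.GaussianBlur(mask0.astype(np.float32),(0,0),1)
def render(q):
    M=np.zeros((1600,2560),np.uint8)
    for b in boxes(q): cv2.fillConvexPoly(M,cv2.convexHull(((b+.5)*4).astype(np.int32)),1)
    return cv2.GaussianBlur(cv2.resize(M.astype(np.float32),(640,400),interpolation=cv2.INTER_AREA),(0,0),1)
from scipy.optimize import minimize
best=minimize(lambda q:((render(q/[100,100,10])-D)**2).sum(),np.array([.617,.145,np.radians(-17.7)])*[100,100,10],method="Nelder-Mead",options=dict(initial_simplex=np.array([[61.7,14.5,-3.09],[62.7,14.5,-3.09],[61.7,15.5,-3.09],[61.7,14.5,-2.4]])))
q=best.x/[100,100,10]; print("rest",q[:2].round(4),np.degrees(q[2]),best.fun,mask0.sum())
```

```text
back end [[0.5376 0.0826 0.028 ]] blade row 40 [[0.482  0.0977 0.03  ]]
dish box 125 186 68 126
dish [ 0.4826 -0.1307] [-0.2  0.2  0.2 -0.2]
rest box 394 464 110 193 3991
rest [0.6222 0.1497] -18.25353439107191 15.294088363647461 4311
```

Run:
```python
from h import *
go([.4505,.1057,.10],yaw=164.6); go([.4505,.1057,.022])
```

```text
total units [6.006 0.956 5.459], min rows 6.01, yaw now 164.54 spin units -0.014
total units [5.999 0.957 8.059], min rows 8.06, yaw now 164.54
```

>>> send_rows:
  dp:
    - [0.8,0.16,0]
    - [1,0.16,0.5]
    - [1,0.16,0.8]
    - [1,0.16,1]
    - [1,0.16,1]
    - [1,0.16,1]
    - [0.2,0,1]
    - [0,0,1]
    - [0,0,0.9]
    - [0,0,0.5]
    - [0,0,0.2]
    - [0,0,0]
  spin: [0,0,0,0,0,0,0,0,0,0,0,0]

```text
time_s: 7.25
position: [0.451, 0.1056, 0.0272]
orientation: [[-0.964, 0.266, -0.002], [0.266, 0.964, -0.0], [0.002, -0.001, -1.0]]
contact_force: [-0.6, 0.0, 1.4]
grip_width: 0.0529
grasp_force: 0.0
```

Run:
```python
from h import *
s=snap("wrist"); st=arm.state(); R=st["orientation"]; p=st["position"]; print(p,st["contact_force"],st["grip_width"]); go([.4505,.1057,.022],yaw=164.6)
f=s["frame"].astype(int); m=(f.min(2)>110)&(np.abs(f[...,0]-f[...,2])<40)&(f[...,2]>f[...,0]-5)
for r in range(40,290,12):
    x=np.where(m[r,290:360])[0]+290; print(r,(x.min(),x.max()) if len(x) else None,end=' ')
for x in(.026,0,.09): print(x,proj(s,p+R@[x,0,0]+[0,0,.03-p[2]+(.016 if x>.05 else 0)]).round(1))
```

```text
[0.45202795 0.10565744 0.02805421] [ 0.77150955 -0.28732524  0.17144343] 0.052925193162690266
total units [ 0.049 -0.012  0.202], min rows 0.20, yaw now 164.56 spin units -0.010
40 (np.int64(290), np.int64(359)) 52 (np.int64(290), np.int64(359)) 64 (np.int64(290), np.int64(359)) 76 (np.int64(290), np.int64(359)) 88 (np.int64(290), np.int64(359)) 100 (np.int64(290), np.int64(359)) 112 (np.int64(290), np.int64(330)) 124 (np.int64(317), np.int64(330)) 136 (np.int64(314), np.int64(332)) 148 (np.int64(313), np.int64(333)) 160 (np.int64(312), np.int64(335)) 172 (np.int64(310), np.int64(336)) 184 (np.int64(309), np.int64(338)) 196 (np.int64(308), np.int64(339)) 208 (np.int64(306), np.int64(340)) 220 (np.int64(306), np.int64(340)) 232 (np.int64(307), np.int64(340)) 244 (np.int64(307), np.int64(340)) 256 (np.int64(308), np.int64(340)) 268 (np.int64(308), np.int64(339)) 280 (np.int64(307), np.int64(339)) 0.026 [[324.3 208.6]]
0 [[324.3 258.2]]
0.09 [[324.6  58.3]]
```

>>> send_rows:
  dp:
    - [0.04,0,0.2]
    - [0,0,0]
    - [0,0,0]
    - [0,0,0]
    - [0,0,0]
    - [0,0,0]
    - [0,0,0]
    - [0,0,0]
    - [0,0,0]
    - [0,0,0]
  spin: [0,0,0,0,0,0,0,0,0,0]
  gripper: 0.0
  newtons: 25

```text
time_s: 8.3
position: [0.4516, 0.1058, 0.0221]
orientation: [[-0.964, 0.267, 0.001], [0.267, 0.964, 0.0], [-0.001, 0.0, -1.0]]
contact_force: [-1.7, -0.9, 5.2]
grip_width: 0.0164
grasp_force: 25.0
```

>>> send_rows:
  dp:
    - [0,0,-0.4]
    - [0,0,-0.8]
    - [0,0,-1]
    - [0,0,-1]
    - [0,0,-0.8]
    - [0,0,0]
    - [0,0,0]
  spin: [0,0,0,0,0,0,0]

```text
time_s: 9.0
position: [0.4513, 0.1058, 0.142]
orientation: [[-0.964, 0.267, 0.001], [0.267, 0.964, 0.0], [-0.001, 0.0, -1.0]]
contact_force: [1.4, -0.8, -1.3]
grip_width: 0.0168
grasp_force: 25.0
```

Run:
```python
from h import *
go([.622,.150,.13],yaw=161.75); print(arm.state()["grip_width"])
```

```text
total units [-5.092  2.937  0.406], min rows 5.09, yaw now 164.54 spin units 0.697
0.016776611889945538
```

>>> send_rows:
  dp:
    - [-0.4,0.23,0]
    - [-0.6,0.35,0]
    - [-0.7,0.4,0]
    - [-0.8,0.46,0]
    - [-0.8,0.46,0]
    - [-0.8,0.46,0]
    - [-0.6,0.35,0]
    - [-0.39,0.23,0]
    - [0,0,0.4]
    - [0,0,0]
    - [0,0,0]
  spin: [0,0,0,0,0,0,0,0,0.7,0,0]

```text
time_s: 10.1
position: [0.6209, 0.1499, 0.1274]
orientation: [[-0.95, 0.312, -0.004], [0.312, 0.95, -0.001], [0.004, -0.002, -1.0]]
contact_force: [-0.3, -0.6, -0.2]
grip_width: 0.0164
grasp_force: 25.0
```

Run:
```python
from h import *
go([.622,.150,.067],yaw=161.75); print(arm.state()["position"])
s=snap("wrist","pics/w4.png")
```

```text
total units [-0.041  0.019  2.012], min rows 2.01, yaw now 161.80 spin units 0.012
[0.62090864 0.14988403 0.1273543 ]
```

View pics/w4.png

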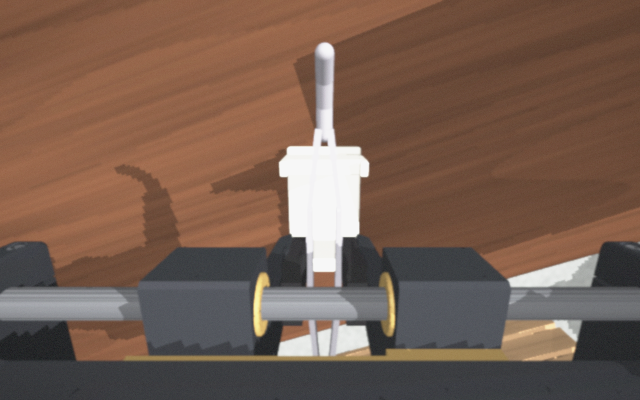

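The tweezers are held level, aligned and centred over the rest (its lips at columns 284 and 364, tweezers at 325).

>>> send_rows:
  dp:
    - [-0.04,0.02,0.5]
    - [0,0,0.6]
    - [0,0,0.5]
    - [0,0,0.25]
    - [0,0,0.1]
    - [0,0,0.05]
    - [0,0,0]
    - [0,0,0]
  spin: [0,0,0,0,0,0,0,0]

```text
time_s: 10.95
position: [0.624, 0.1504, 0.0707]
orientation: [[-0.95, 0.313, 0.001], [0.313, 0.95, 0.0], [-0.001, 0.001, -1.0]]
contact_force: [0.3, -0.4, -1.0]
grip_width: 0.0165
grasp_force: 25.0
```

>>> send_rows:
  dp:
    - [0,0,0.05]
    - [0,0,0]
    - [0,0,0]
  spin: [0,0,0]

```text
time_s: 11.25
position: [0.6234, 0.1503, 0.0685]
orientation: [[-0.95, 0.313, 0.0], [0.313, 0.95, 0.0], [-0.0, 0.0, -1.0]]
contact_force: [0.0, -0.3, -0.2]
grip_width: 0.0165
grasp_force: 25.0
```

>>> send_rows:
  dp:
    - [0,0,0.05]
    - [0,0,0]
    - [0,0,0]
  spin: [0,0,0]

```text
time_s: 11.55
position: [0.6236, 0.1503, 0.0672]
orientation: [[-0.95, 0.313, 0.001], [0.313, 0.95, 0.0], [-0.001, 0.0, -1.0]]
contact_force: [-0.2, -0.2, 1.6]
grip_width: 0.0167
grasp_force: 25.0
```

>>> send_rows:
  dp:
    - [0,0,0]
    - [0,0,0]
    - [0,0,0]
    - [0,0,0]
    - [0,0,0]
    - [0,0,0]
  spin: [0,0,0,0,0,0]
  gripper: 0.6

```text
time_s: 12.15
position: [0.6232, 0.1502, 0.0667]
orientation: [[-0.95, 0.313, -0.0], [0.313, 0.95, -0.0], [0.0, -0.0, -1.0]]
contact_force: [0.2, -0.6, 0.3]
grip_width: 0.0526
grasp_force: 0.0
```

>>> send_rows:
  dp:
    - [0,0,-0.3]
    - [0,0,-0.8]
    - [0,0,-1]
    - [0,0,-1]
    - [0,0,-1]
    - [0,0,-1]
    - [0,0,-1]
    - [0,0,0]
  spin: [0,0,0,0,0,0,0,0]
  gripper: 1.0

```text
time_s: 12.95
position: [0.6263, 0.1509, 0.2568]
orientation: [[-0.95, 0.313, 0.011], [0.313, 0.95, 0.002], [-0.009, 0.005, -1.0]]
contact_force: [0.4, -0.5, 0.9]
grip_width: 0.0882
grasp_force: 0.0
```

Run:
```python
from h import *
s=snap("wrist"); A=s["frame"][0:400,180:480]
t=snap("scene"); B=cv2.resize(t["frame"][180:280,350:450],(400,400),interpolation=cv2.INTER_CUBIC)
cv2.imwrite("pics/w5.png",np.hstack([A,B])[...,::-1])
go([.4826,-.1307,.10]); go([.4826,-.1307,.023]); print(arm.state()["time_s"])
```

```text
total units [  1.545 -10.379   5.025], min rows 10.38, yaw now 161.74
total units [  1.551 -10.382   7.592], min rows 10.38, yaw now 161.74
13.05
```

View pics/w5.png

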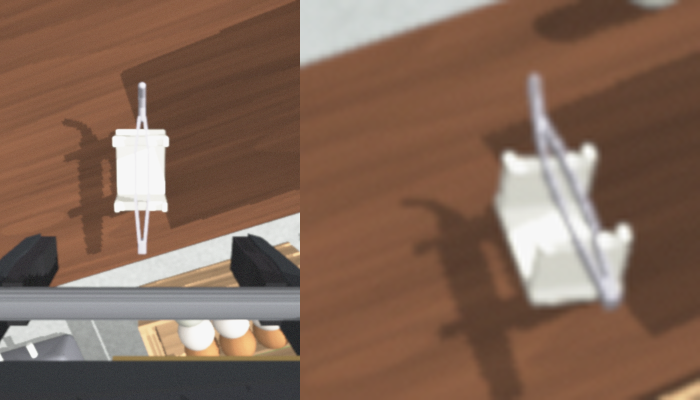

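The tweezers lie across both walls between the lips, tips up. Next I'll measure the pad and dish from above.

Run:
```python
from h import *
go([.69,-.11,.27])
```

```text
total units [-4.817 -7.55  -0.623], min rows 7.55, yaw now 161.74
```

>>> send_rows:
  dp:
    - [-0.5,-0.75,-0.3]
    - [-0.5,-0.75,-0.3]
    - [-0.5,-0.75,0]
    - [-0.5,-0.75,0]
    - [-0.5,-0.75,0]
    - [-0.5,-0.75,0]
    - [-0.5,-0.75,0]
    - [-0.5,-0.75,0]
    - [-0.5,-0.75,0]
    - [-0.3,-0.8,0]
    - [0,0,0]
    - [0,0,0]
  spin: [0,0,0,0,0,0,0,0,0,0,0,0]

```text
time_s: 14.25
position: [0.6881, -0.11, 0.2656]
orientation: [[-0.949, 0.315, -0.003], [0.315, 0.949, 0.001], [0.004, 0.0, -1.0]]
contact_force: [-0.5, 0.6, -0.5]
grip_width: 0.0882
grasp_force: 0.0
```

Run:
```python
from h import *
from scipy import ndimage as nd
from scipy.optimize import least_squares
s=snap("wrist","pics/w6.png"); print(arm.state()["position"],arm.state()["time_s"])
f=s["frame"].astype(int); R,G,B=f[...,0],f[...,1],f[...,2]
g=proj(s,[[.649,-.15,.14],[.4826,-.1307,.044]]); print(g.round(1))
m=(f.min(2)>195); l,n=nd.label(m)
for i in range(1,n+1):
    y,x=np.where(l==i)
    if len(x)>100: print("white",len(x),x.min(),x.max(),y.min(),y.max(),unproj(s,[(x.min()+x.max())/2,(y.min()+y.max())/2],.14).round(4))
m=(G>R+40)&(G>B+25); l,n=nd.label(m); k=np.argmax(np.bincount(l.ravel())[1:])+1; y,x=np.where(l==k)
a=np.linspace(0,2*np.pi,72)
def pts(c): return proj(s,np.vstack([np.c_[c[0]+r*np.cos(a),c[1]+r*np.sin(a),0*a+z] for r,z in((.031,.044),(.031,.028),(.023,.02))]))
bb=np.array([x.min(),y.min(),x.max()+1,y.max()+1])-.5
r=least_squares(lambda c:np.r_[pts(c).min(0),pts(c).max(0)]-bb,[.4826,-.1307]); print("dish",bb,r.x.round(4),r.fun.round(1))
```

```text
[ 0.68824231 -0.10930599  0.26608081] 14.3
[[266.4 166.8]
 [242.4  -5.2]]
white 693 537 577 0 128 [[0.6446 0.1028 0.14  ]]
white 2523 495 543 15 80 [[0.6227 0.0756 0.14  ]]
white 120 494 533 85 87 [[0.6503 0.0667 0.14  ]]
white 14474 231 639 118 285 [[ 0.7263 -0.0167  0.14  ]]
white 3204 0 88 145 245 [[ 0.6101 -0.3487  0.14  ]]
white 1146 245 284 146 182 [[ 0.6462 -0.1507  0.14  ]]
white 276 603 623 190 209 [[0.7749 0.1361 0.14  ]]
white 820 555 584 203 246 [[0.7868 0.096  0.14  ]]
white 501 595 623 212 238 [[0.7988 0.1306 0.14  ]]
white 123 11 25 220 236 [[ 0.6302 -0.3884  0.14  ]]
white 236 140 168 266 285 [[ 0.7137 -0.2909  0.14  ]]
white 2886 212 327 321 358 [[ 0.8168 -0.2111  0.14  ]]
dish [354.5 320.5 475.5 355.5] [ 0.9521 -0.0609] [ 37.6  -5.7 -36.2   4.3]
```

View pics/w6.png

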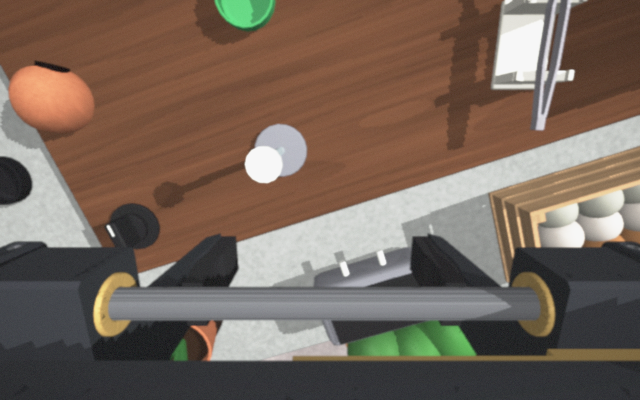

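Wrist view: pad disc centred at (264.5,164), giving (0.646, -0.151), which agrees with the top view. Dish at about (0.482, -0.1305).

Run:
```python
from h import *
go([.482,-.1305,.16]);go([.482,-.1305,.0235])
```

```text
total units [ 6.296 -2.829  3.554], min rows 6.30, yaw now 161.72
total units [ 6.282 -2.83   8.104], min rows 8.10, yaw now 161.72
```

>>> send_rows:
  dp:
    - [0.5,-0.23,0]
    - [0.8,-0.36,0]
    - [1,-0.45,0]
    - [1,-0.45,0]
    - [1,-0.45,0.3]
    - [1,-0.45,0.8]
    - [0.7,-0.31,0.9]
    - [0.29,-0.13,1]
    - [0,0,0.8]
    - [0,0,0.5]
    - [0,0,0]
    - [0,0,0]
  spin: [0,0,0,0,0,0,0,0,0,0,0,0]

```text
time_s: 15.5
position: [0.4832, -0.1305, 0.1389]
orientation: [[-0.95, 0.312, -0.0], [0.312, 0.95, 0.0], [0.001, 0.0, -1.0]]
contact_force: [1.1, -1.1, 0.4]
grip_width: 0.0882
grasp_force: 0.0
```

Run:
```python
from h import *
s=snap("wrist"); f=s["frame"].astype(int); R,G,B=f[...,0],f[...,1],f[...,2]
m=(G>R+40)&(G>B+25); m[235:]=0; y,x=np.where(m); print(arm.state()["position"])
a=np.linspace(0,2*np.pi,181)
def pts(c): return proj(s,np.c_[c[0]+.031*np.cos(a),c[1]+.031*np.sin(a),0*a+.044])
q=pts([.482,-.1305]); print("pred",q.min(0),q.max(0),"obs",x.min(),x.max(),y.min(),y.max())
r=[(i,np.where(m[i])[0].min(),np.where(m[i])[0].max()) for i in range(y.min(),y.max(),15)]; print(r)
go([.482,-.1305,.0235])
```

```text
[ 0.48386955 -0.13091557  0.13965328]
pred [284.5316267  163.08370929] [361.93823183 237.65039244] obs 286 362 162 234
[(162, np.int64(319), np.int64(331)), (177, np.int64(294), np.int64(354)), (192, np.int64(287), np.int64(361)), (207, np.int64(287), np.int64(362)), (222, np.int64(293), np.int64(355))]
total units [ 0.068 -0.007  3.872], min rows 3.87, yaw now 161.79
```

>>> send_rows:
  dp:
    - [0.04,0.02,0.7]
    - [0,0,1]
    - [0,0,1]
    - [0,0,0.7]
    - [0,0,0.3]
    - [0,0,0.13]
    - [0,0,0]
    - [0,0,0]
    - [0,0,0]
  spin: [0,0,0,0,0,0,0,0,0]

```text
time_s: 16.45
position: [0.4835, -0.1308, 0.0252]
orientation: [[-0.95, 0.313, 0.002], [0.313, 0.95, -0.001], [-0.003, 0.0, -1.0]]
contact_force: [0.5, -0.6, 0.2]
grip_width: 0.0881
grasp_force: 0.0
```

>>> send_rows:
  dp:
    - [0,0,0]
    - [0,0,0]
    - [0,0,0]
    - [0,0,0]
    - [0,0,0]
    - [0,0,0]
    - [0,0,0]
    - [0,0,0]
  spin: [0,0,0,0,0,0,0,0]
  gripper: 0.0
  newtons: 12

```text
time_s: 17.25
position: [0.4823, -0.1305, 0.024]
orientation: [[-0.95, 0.313, 0.0], [0.313, 0.95, -0.0], [-0.0, -0.0, -1.0]]
contact_force: [-1.1, -0.2, 3.8]
grip_width: 0.0625
grasp_force: 12.0
```

>>> send_rows:
  dp:
    - [0,0,-0.3]
    - [0,0,-0.7]
    - [0,0,-1]
    - [0,0,-1]
    - [0,0,-1]
    - [0,0,-1]
    - [0,0,-0.6]
    - [0,0,-0.2]
    - [0,0,0]
    - [0,0,0]
  spin: [0,0,0,0,0,0,0,0,0,0]

```text
time_s: 18.25
position: [0.4815, -0.1303, 0.1967]
orientation: [[-0.95, 0.314, -0.002], [0.314, 0.95, 0.001], [0.002, -0.0, -1.0]]
contact_force: [-0.2, 0.2, -0.2]
grip_width: 0.0623
grasp_force: 12.0
```

Run:
```python
from h import *
s=snap("wrist"); st=arm.state(); p=st["position"]; print(p,st["grip_width"],st["grasp_force"])
f=s["frame"].astype(int); R,G,B=f[...,0],f[...,1],f[...,2]
m=(G>R+40)&(G>B+25); m[:80]=0;m[235:]=0;m[:,:230]=0;m[:,410:]=0; y,x=np.where(m)
a=np.linspace(0,2*np.pi,181); q=proj(s,np.c_[p[0]+.031*np.cos(a),p[1]+.031*np.sin(a),0*a+p[2]+.020]); print("pred top row",q.min(0),q.max(0),"obs",x.min(),x.max(),y.min())
go([.6463,-.1506,.20])
```

```text
[ 0.48121333 -0.13017739  0.19628692] 0.062229934362687235 11.999987571743986
pred top row [254.43489481 205.93669466] [392.67821127 331.09972727] obs 267 381 199
total units [-5.439  1.078 -0.139], min rows 5.44, yaw now 161.73
```

>>> send_rows:
  dp:
    - [-0.3,0.06,-0.14]
    - [-0.6,0.12,0]
    - [-0.8,0.16,0]
    - [-0.8,0.16,0]
    - [-0.8,0.16,0]
    - [-0.8,0.16,0]
    - [-0.7,0.13,0]
    - [-0.5,0.1,0]
    - [-0.2,0.03,0]
    - [0,0,0]
    - [0,0,0]
    - [0,0,0]
  spin: [0,0,0,0,0,0,0,0,0,0,0,0]

```text
time_s: 19.5
position: [0.6484, -0.1513, 0.2019]
orientation: [[-0.95, 0.314, -0.001], [0.314, 0.95, 0.0], [0.001, -0.0, -1.0]]
contact_force: [-0.2, -0.2, -0.6]
grip_width: 0.0624
grasp_force: 12.0
```

Run:
```python
from h import *
go([.6477,-.151,.146])
```

```text
total units [0.023 0.003 1.863], min rows 1.86, yaw now 161.73
```

>>> send_rows:
  dp:
    - [0.02,0,0.4]
    - [0,0,0.5]
    - [0,0,0.4]
    - [0,0,0.3]
    - [0,0,0.15]
    - [0,0,0.1]
    - [0,0,0]
    - [0,0,0]
    - [0,0,0]
  spin: [0,0,0,0,0,0,0,0,0]

```text
time_s: 20.4
position: [0.6491, -0.1514, 0.1474]
orientation: [[-0.95, 0.313, 0.001], [0.313, 0.95, -0.0], [-0.001, 0.0, -1.0]]
contact_force: [0.4, -0.9, -0.7]
grip_width: 0.0624
grasp_force: 12.0
```

>>> send_rows:
  dp:
    - [0,0,0.04]
    - [0,0,0]
    - [0,0,0]
  spin: [0,0,0]

```text
time_s: 20.7
position: [0.6486, -0.1513, 0.1455]
orientation: [[-0.95, 0.313, 0.0], [0.313, 0.95, -0.0], [-0.0, -0.0, -1.0]]
contact_force: [-0.5, -0.5, -0.5]
grip_width: 0.0622
grasp_force: 12.0
```

>>> send_rows:
  dp:
    - [0,0,0.04]
    - [0,0,0]
    - [0,0,0]
    - [0,0,0]
  spin: [0,0,0,0]

```text
time_s: 21.1
position: [0.6485, -0.1512, 0.1442]
orientation: [[-0.95, 0.313, -0.0], [0.313, 0.95, 0.0], [0.0, 0.0, -1.0]]
contact_force: [-0.1, 0.4, -0.4]
grip_width: 0.0625
grasp_force: 12.0
```

>>> send_rows:
  dp:
    - [0,0,0.03]
    - [0,0,0]
    - [0,0,0]
    - [0,0,0]
  spin: [0,0,0,0]

```text
time_s: 21.5
position: [0.6486, -0.1513, 0.1441]
orientation: [[-0.95, 0.313, 0.0], [0.313, 0.95, -0.0], [-0.0, 0.0, -1.0]]
contact_force: [-2.4, 0.2, 5.1]
grip_width: 0.0622
grasp_force: 12.0
```

Contact at the expected height (5 N up). Releasing now and rising straight up.

>>> send_rows:
  dp:
    - [0,0,0]
    - [0,0,0]
    - [0,0,0]
    - [0,0,0]
    - [0,0,0]
    - [0,0,0]
  spin: [0,0,0,0,0,0]
  gripper: 1.0

```text
time_s: 22.1
position: [0.6485, -0.1513, 0.1431]
orientation: [[-0.95, 0.313, -0.0], [0.313, 0.95, 0.0], [0.0, -0.0, -1.0]]
contact_force: [1.2, -0.0, 0.2]
grip_width: 0.0881
grasp_force: 0.0
```

>>> send_rows:
  dp:
    - [0,0,-0.3]
    - [0,0,-0.6]
    - [0,0,-1]
    - [0,0,-1]
    - [0,0,-1]
    - [0,0,-1]
    - [0,0,0]
    - [0,0,0]
    - [0,0,0]
  spin: [0,0,0,0,0,0,0,0,0]

```text
time_s: 23.0
position: [0.6478, -0.151, 0.2889]
orientation: [[-0.95, 0.313, -0.002], [0.313, 0.95, 0.001], [0.002, -0.0, -1.0]]
contact_force: [-0.7, 0.1, 0.0]
grip_width: 0.0879
grasp_force: 0.0
```

Run:
```python
from h import *
from scipy import ndimage as nd
t=snap("scene"); w=snap("wrist")
cv2.imwrite("pics/fin.png",np.hstack([cv2.resize(t["frame"][170:320,250:450],(533,400),interpolation=cv2.INTER_CUBIC),w["frame"][130:330,190:457].repeat(2,0)[:, :]] )[...,::-1])
for n,s in(("scene",t),("wrist",w)):
    f=s["frame"].astype(int); R,G,B=f[...,0],f[...,1],f[...,2]; m=(G>R+40)&(G>B+25)
    g=proj(s,[[.647,-.151,.16]])[0]; l,k=nd.label(m); L=l[int(g[1]),int(g[0])]; y,x=np.where(l==L)
    a=np.linspace(0,2*np.pi,181); q=proj(s,np.vstack([np.c_[.647+r*np.cos(a),-.151+r*np.sin(a),0*a+z] for r,z in((.031,.164),(.031,.148),(.023,.14))]))
    print(n,L,"obs",x.min(),x.max(),y.min(),y.max(),"pred",q.min(0).round(),q.max(0).round())
st=arm.state(); print(st["position"],st["time_s"])
```

```text
scene 21 obs 298 326 240 265 pred [297. 238.] [326. 265.]
wrist 1 obs 290 358 159 227 pred [289. 157.] [358. 226.]
[ 0.64757137 -0.15099718  0.28811707] 23.1
```

View pics/fin.png

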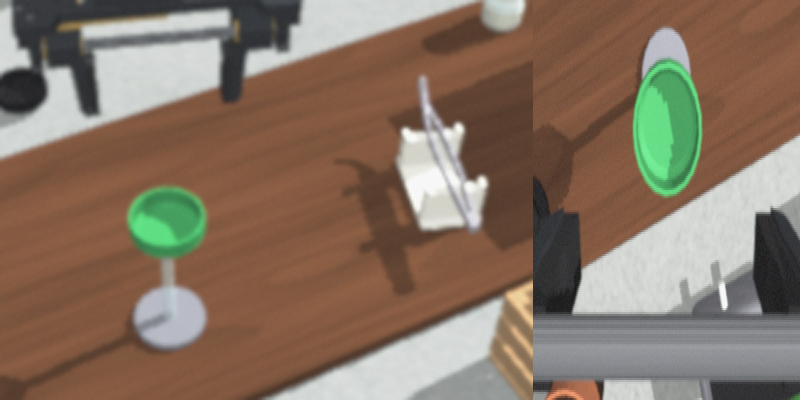

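The dish stands upright and centred on the pad, within about 1–2 mm in both views. The tweezers lie on the rest, and the gripper is clear.

```bash
python3 -c "
from rig import arm
print(arm.sign_off())"
```

```text
the job is handed in; nothing more can be done
None
```

The job is handed in: the green dish stands upright on the pad and the tweezers lie across both uprights with their tips up; the sign-off returned no verdict.

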